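# Hold the spinning bolt behind the bracket in a cooper's tool chest

### The job

The nut runner at the end of the tool chest is turning the nut, but the bolt spins round with it. Lift the chest's lid by its stub handle until it rests open on its stops, then reach down into the narrow slot between the steel bracket and the end wall, grasp the square bolt head between the fingers and hold it so that it stops turning. Finish while still gripping the head with the bolt at a standstill and the lid open, and leave everything else where it lies.

Things in the scene. Friction and masses are not known exactly. Their poses are not given: they have to be found in the camera images.
- chest: wooden tool chest fixed to the bench, 170 (x) x 280 (y) x 125 mm tall without lid, walls and floor 12 mm. Origin: centre of its underside; x points from its front (handle side, nearer the robot) to the hinge wall, y along its length to the end wall with the nut runner, z up
- slot (a point): centre of the slot's open top: a slot 50 mm wide in y and 146 mm long in x, between an upright steel bracket plate (6 mm thick, 130 mm long in x, faces at chest y = 72 and 78 mm, top edge 8 mm below the rim) and the chest's +y end wall (inner face at y = 128 mm). Point at chest (0, 103, 125) mm; axes as the chest's
- runner (a point): nut runner fixed to the chest outside the +y end wall: point on the axis of its motor housing (58 mm across) at chest (0, 255, 88) mm; axes as the chest's. It lies along y from 195 to 325 mm and up to 118 mm tall; its battery grip reaches to x = -120 mm; the spinning socket joins it to the bolt
- lid (a joint): lid angle in rad: 0 shut, 1.70 fully open, leaning a little back on two steel stops. Plain hinge along the chest's y; lid plate 14 mm thick, about 0.4 kg; left alone it falls shut below about 1.45 rad and falls open onto its stops above about 1.55
- lid_grip (a point): middle of the grip of the lid's stub handle, a wooden round bar 18 mm thick sticking out 46 mm from the middle of the lid's front edge (along the chest's -x when shut, upright when open). The point is 18 mm from the bar's free end, 28 mm from its root, 202 mm from the hinge axis and, shut, 132 mm above the bench. Turns with the lid
- lid_hinge (a point): middle of the lid's hinge axis, on the far rim of the chest (chest x = 85, y = 0, z = 125 mm); axes as the chest's. Opening is a positive turn about y (the stub rises)
- bolt_head (a point): centre of the hidden bolt's square steel head, 24 x 24 mm across flats, 16 mm thick along the bolt, in the middle of the slot with free space all round, at chest (0, 103, 88) mm, 37 mm below the rim. The bolt's axis is level along the chest's y, out through the end wall. Turns with the bolt: x and z are normal to the flats, y is the bolt's axis
- bolt (a joint): turning angle of the bolt in rad about the chest's +y; at 0 and every quarter turn its flats stand upright and level. Unheld, the running nut drags it round steadily at 0.25 rad/s in the positive sense (drag torque about 0.075 N m); it cannot be pulled out
- chisel: bystander: awl-like hand tool with a round handle, 130 mm long, lying in the chest's large compartment. Leave it.
- wedge: bystander: small wooden wedge block 50 x 30 x 25 mm in the chest's large compartment. Leave it.
- bucket: bystander: small staved wooden bucket, 130 mm across, 100 mm tall, standing on the bench. Leave it.
- mallet: bystander: hammer 260 mm long lying on the bench. Leave it.
- glue: bystander: jar 56 mm across, 120 mm tall. Leave it.
- cup_blank: bystander: turned wooden cylinder 64 mm across, 80 mm tall. Leave it.
- hoop: bystander: loose steel hoop 150 mm across, 14 mm tall, flat on the bench. Leave it.
- staves: bystander: wooden billet 50 x 160 x 30 mm flat on the bench. Leave it.

How it is judged:
By the outcome, as a careful person would: the job done as asked, in the order asked, and still so for the second after the job is handed in, while the arm keeps its last pose, push and grip.
It also fails if it takes over 61 s, if anything falls off the work surface, if the arm or the gripper's body presses on something with over 40 N, if the wrist force passes 120 N, or if a joint passes its speed limit or range.

### The arm

A 6-joint arm with a two-finger parallel gripper is mounted at the origin on the work surface. World frame = base frame: x ahead of the robot, y to its left, z up, the work surface at z = 0. Lengths are in m, angles in rad, forces in N, time in s.
With the tool pointing down it reaches from about 0.35 to 0.875 m from the base axis. Payload 4.2 kg.
Tool frame: the origin (TCP) lies at the very end of the fingers, on their centre line; the grasp point (between the pads) lies 19 mm behind it (hold_point_z is the z of the grasp point in the tool frame, in m); z points along the fingers, y is the line along which they close (so a half turn about z gives the same grasp; the last joint's range is limited). The gripper opens to 85 mm and grips with 20 to 120 N. Pads are 22 mm wide; open, the fingers measure 114 mm over their backs; the gripper's body (76 mm by 85 mm) begins 54 mm behind the grasp point. The pads swing forward as they close: fully open they stand 13 mm farther back than shut.
Start: joints at [1.515, 0.385, 0.008, 0, -1.194, -0.259], TCP at [0.193, 0.594, 0.231] pointing down, gripper open.
Joint ranges: [-3.14, 3.14], [-1.21, 2.06], [-1.07, 1.41], [-3.16, 2.05], [-2.99, -0.16], [-3.1, 3.1]. Speed limits (rad/s): [2.79, 2.79, 3.14, 3.14, 3.14, 3.14].

### API

Orientations are given as a rotation vector (axis times angle).
In Python, from bench import * gives the robot as it stands. The module is installed in compiled form; this text tells all that it offers.
- The arm moves only by the tool send_rows, never from a script. Its argument "motion" is a list of rows, each a list of 3 entries, a list of its own where there are three numbers: the turn, a rotation vector about the tool's x, y, z in units of 6 degrees (1.0 is 6 degrees), then the shift along the tool's x, y, z in units of 30 mm (1.0 is 30 mm), then the gripper command: -1 is shut, 1 is fully open, values between are in proportion. In form: [[[wx, wy, wz], [tx, ty, tz], grip], ...]. A call has 1 to 20 rows; each row is the pose to reach, as a shift and turn from the pose commanded when the call began, along the tool's axes at that moment; what a row does not reach only later rows make up. A row lasts 1/12 s, in which the tool goes at most 41.7 mm and 7.16 degrees, less where a joint would pass 70% of its speed; a pose out of reach is approached as far as the arm can. A call with a gripper value outside its range is refused whole. The fingers move at their own pace and stop on an object; the grip force is fixed at half the most. Time passes only in rows, so rows that repeat a pose let the fingers close. It gives the time, the measured TCP pose, the force, the opening and the grip force at its end, in the units of the state.
- observe(): the state, without advancing time (a new reading comes with each control period).
- get_image(name): name is "scene" or "top" or "wrist"; returns a dict with "img" (384x512x3 uint8, blue, green, red), "intrinsics" (3x3 intrinsics, pixels), "origin" and "rotation" of the camera in the world. Camera axes: x right, y up, looking along -z (the intrinsics and any distortion apply to the point x, -y, -z); pixel columns grow to the right and rows downward; lengths in m; the calibration is good to about 2 mm. The wrist camera is an equidistant fisheye: a pixel r from the principal point sees the ray r / f radians off the axis. A picture is of the moment at which its call begins. There is no depth.
- close_job(): hands the job in; it is judged then, once.
Trained networks look in a picture, given as the dict that the camera call returned (one of the last four; its "shot" number tells which), for a name from the list of things; names that differ only in an ending like _2 or _b are one class to them, and where a whole thing is asked for, a point or a joint stands for the part that bears it (a point fixed in the world has none). Each returns a list of dicts, best first, with "confidence" (0 to 1); they miss things now and then, are a little off and sometimes report something else, mostly with a low value. They report only what shows in the picture. A call takes as long as a camera call.
- trace(picture, query): "region" (384x512 bool, what is visible of it) and "bbox" ([left, top, right, bottom] in pixels, round what is visible of it).
The state is a dict: "t": time; "joint_pos": joint angles; "qvel": joint speeds; "tau": joint torques, N m; "ee_pos": TCP position; "eef_rot": TCP orientation; "ft_force": force on the tool from outside, world axes, zero at the start; "wrist_torque": the same for the moment, N m; "grip_width": finger opening in m; "finger_force": force on a finger pad.
Only numpy, scipy, OpenCV 4.12 (cv2) and the standard library are available. Lean on these libraries where they do the work, as an engineer would, in place of code of your own. Each camera call takes 0.05 s, during which the arm holds its last target. There are 200 camera calls.

## Working session

There is one attempt and no reset: what is moved stays moved. The work goes in short steps, Python scripts to look and compute and a tool call to move; the robot and the scene stay as the last step left them, time stands still between calls to the robot, and variables do not carry over. Pictures are saved under pics/ and viewed, at most 10 in all, crops included, and the job is handed in when it is done.

Besides the shell and the picture viewer there is one more tool, called after "Emit:" as name(argument=value, ...), one argument or row to a line, values as JSON. send_rows: Moves the arm, as the interface text tells. Its arguments: {"type":"object","properties":{"motion":{"type":"array"}},"required":["motion"]}

```bash
mkdir -p pics; cat > h.py <<'E'
from bench import *
import numpy as np, cv2
from scipy.spatial.transform import Rotation as R
def proj(p,P):
    c=(np.atleast_2d(P)-np.array(p["origin"]))@np.array(p["rotation"])
    K=np.array(p["intrinsics"]);v=np.c_[c[:,0],-c[:,1],-c[:,2]]
    return np.c_[K[0,0]*v[:,0]/v[:,2]+K[0,2],K[1,1]*v[:,1]/v[:,2]+K[1,2]]
def onplane(p,uv,z):
    K=np.array(p["intrinsics"]);uv=np.atleast_2d(uv).astype(float)
    d=np.c_[(uv[:,0]-K[0,2])/K[0,0],-(uv[:,1]-K[1,2])/K[1,1],-np.ones(len(uv))]@np.array(p["rotation"]).T
    o=np.array(p["origin"]);return o+d*((z-o[2])/d[:,2])[:,None]
E
python3 - <<'E'
from h import *
s=observe();print(s)
ims=[]
for n in("scene","top"):
    p=get_image(n);im=p["img"].copy();print(n,p["origin"],np.round(p["rotation"],3).tolist(),np.array(p["intrinsics"]).tolist(),[k for k in p])
    for q in("chest","lid","lid_grip","runner","bucket","mallet","glue","cup_blank","hoop","staves"):
        for r in trace(p,q)[:1]:
            ys,xs=np.nonzero(r["region"]);print(q,round(r["confidence"],2),r["bbox"],xs.mean().round(),ys.mean().round(), cv2.minAreaRect(np.c_[xs,ys].astype(np.float32)))
            b=[int(v) for v in r["bbox"]]
    cv2.imwrite(f"pics/{n}0.png",cv2.resize(im,(768,576)))
E
```

```text
{'t': 0.0, 'joint_pos': array([ 1.51459935e+00,  3.85507217e-01,  6.60891641e-03, -5.28665800e-04,
       -1.19400566e+00, -2.58581584e-01]), 'qvel': array([-3.08446034e-03, -4.02132446e-04, -1.42511893e-03, -8.20902988e-05,
       -3.99724756e-04,  4.41580635e-04]), 'tau': array([-8.87214956e-04, -3.92293561e+01,  1.88409001e+01,  4.18623537e+00,
       -4.54081179e-03, -7.15202191e-07]), 'ee_pos': array([0.19330666, 0.59372281, 0.23024036]), 'eef_rot': array([ 3.10059412e+00, -4.92380075e-01, -4.33163039e-04]), 'ft_force': array([-0.14597532,  0.43582793,  0.50114151]), 'wrist_torque': array([ 0.02279425,  0.01860239, -0.00384824]), 'finger_force': 0.0, 'grip_width': 0.08537746424003786}
scene [ 1.20890143 -0.40468378  1.11127722] [0.625, 0.365, 0.99] [[455.28791581023046, 0.0, 257.4015800111204], [0.0, 455.28791581023046, 186.1280963706566], [0.0, 0.0, 1.0]] ['img', 'intrinsics', 'origin', 'rotation', 'shot']
lid 0.67 [174.6, 172.3, 297.0, 260.4] 232.0 214.0 ((233.10748291015625, 209.14767456054688), (70.34203338623047, 110.59228515625), 67.44275665283203)
lid_grip 0.68 [174.2, 17
[... 2137 characters left out ...]
76037597656)
mallet 0.64 [318.7, 232.0, 406.9, 269.8] 357.0 254.0 ((364.623291015625, 249.96484375), (87.55281829833984, 29.525014877319336), 5.33215856552124)
glue 0.69 [378.9, 128.5, 402.0, 157.8] 391.0 142.0 ((391.00006103515625, 142.00003051757812), (18.384777069091797, 29.698484420776367), 45.0)
cup_blank 0.7 [87.4, 181.4, 117.9, 208.0] 103.0 194.0 ((103.37999725341797, 194.66000366210938), (29.000001907348633, 21.80000114440918), 36.86989974975586)
hoop 0.98 [95.4, 242.7, 146.0, 292.2] 116.0 269.0 ((118.5, 268.5), (49.0, 49.0), 90.0)
staves 0.95 [87.9, 143.6, 141.2, 170.5] 114.0 155.0 ((113.98265838623047, 154.8872833251953), (18.779062271118164, 53.980308532714844), 81.25383758544922)
```

```bash
sed -i 's/np.array(p\["rotation"\])/R.from_rotvec(p["rotation"]).as_matrix()/g' h.py
python3 - <<'E'
import cv2
for n,c in(("scene",(120,300,150,400)),("top",(110,290,150,400))):
    im=cv2.imread(f"pics/{n}0.png");im=cv2.resize(im,(512,384))
    pass
E
python3 - <<'E'
from h import *
p=get_image("top");cv2.imwrite("pics/topc.png",cv2.resize(p["img"][110:290,160:400],(800,600),interpolation=cv2.INTER_CUBIC))
q=get_image("scene");cv2.imwrite("pics/scenec.png",cv2.resize(q["img"][130:310,130:370],(800,600),interpolation=cv2.INTER_CUBIC))
E
```

```text
(no output)
```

View pics/topc.png

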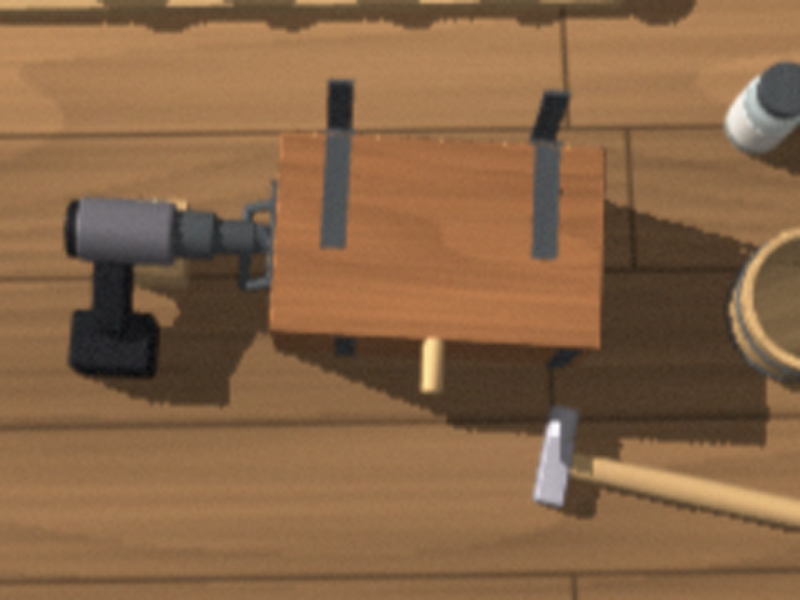

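View pics/scenec.png

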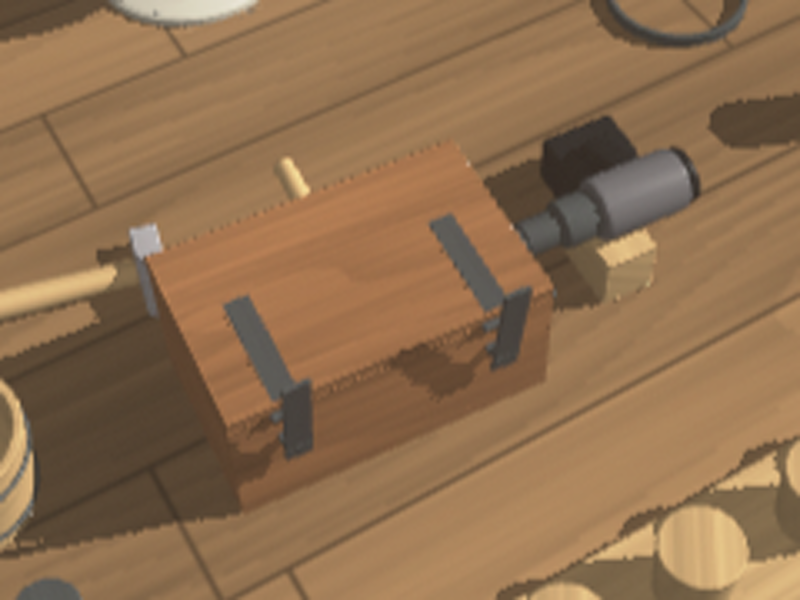

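```bash
cat >> h.py <<'E'
def chest2w(c,P): 
    P=np.atleast_2d(P)/1000.;return np.c_[R.from_euler('z',c[2]).apply(P)]+[c[0],c[1],0]
E
python3 - <<'E'
from h import *
from scipy.optimize import least_squares
t=get_image("top");s=get_image("scene")
T=np.array([[282,136],[604,147],[600,348],[271,331],[431,392]])*.3+[160,110]
S=np.array([[553,290],[228,430],[150,258],[455,143],[287,160]])*.3+[130,130]
print(onplane(t,T,.139).round(3).tolist());print(onplane(s,S,.139).round(3).tolist())
def f(c):
    P=chest2w(c,[[85,c[3],139],[85,-c[3],139],[-89,-c[3],139],[-89,c[3],139],[-135,0,132]])
    return np.r_[proj(t,P)-T,proj(s,P)-S].ravel()
r=least_squares(f,[.4,.2,0,140],x_scale=[.01,.01,.01,1])
print(r.x,np.round(r.fun.reshape(-1,2),1).tolist())
c=r.x
# check
G=chest2w(c,[[-117,0,132],[0,103,125],[0,103,88],[85,0,125],[0,255,88],[0,195,117]]);print(G.round(3).tolist())
print(np.hypot(*G[:,:2].T), np.array(np.r_[proj(t,G[4:])]-[160,110])/.3,(proj(s,G[4:])-[130,130])/.3)
E
```

```text
[[0.64, 0.033, 0.139], [0.626, -0.244, 0.139], [0.451, -0.232, 0.139], [0.47, 0.044, 0.139], [0.416, -0.089, 0.139]]
[[0.653, 0.033, 0.139], [0.636, -0.242, 0.139], [0.46, -0.227, 0.139], [0.482, 0.047, 0.139], [0.425, -0.085, 0.139]]
[ 5.53684497e-01 -9.77123297e-02 -6.99735302e-02  1.38290457e+02] [[-0.4, -2.7], [-0.9, -0.8], [-1.0, -1.5], [-0.9, -1.7], [-0.5, -0.7], [-0.6, -1.6], [-0.9, -2.2], [-1.7, -0.9], [-1.5, -1.5], [-1.9, 0.8]]
[[0.437, -0.09, 0.132], [0.561, 0.005, 0.125], [0.561, 0.005, 0.088], [0.638, -0.104, 0.125], [0.572, 0.157, 0.088], [0.567, 0.097, 0.117]]
[0.44604875 0.56090849 0.56090849 0.64683586 0.59259668 0.57551908] [[145.15905322 229.35364755]
 [210.27486051 225.21585718]] [[616.03186133 199.38515628]
 [558.02931549 202.67570584]]
```

```bash
cat >> h.py <<'E'
C=np.array([.554,-.098,-.070])
def tool(yaw): return R.from_euler('z',yaw)*R.from_euler('x',np.pi)
def rows(P,yaw=None,T=None):
    "units for target TCP P and tool-down yaw, from measured pose"
    s=observe();R0=R.from_rotvec(s["eef_rot"]);T=T or tool(yaw)
    w=(R0.inv()*T).as_rotvec(degrees=True)/6;d=R0.inv().apply(np.array(P)-s["ee_pos"])/.03
    return w.round(2).tolist(),d.round(2).tolist()
E
python3 - <<'E'
from h import *
from scipy.optimize import least_squares
print(rows(chest2w(C,[-117,0,213])[0],C[2]-np.pi))
E
```

```text
([-0.0, -0.0, 27.66], [14.79, 19.17, 0.61])
```

Emit:
send_rows(
  motion=[
    [[0,0,27.66],[14.8,19.2,0.2],0.3],
    [[0,0,27.66],[14.8,19.2,0.2],0.3],
    [[0,0,27.66],[14.8,19.2,0.2],0.3],
    [[0,0,27.66],[14.8,19.2,0.2],0.3],
    [[0,0,27.66],[14.8,19.2,0.2],0.3],
    [[0,0,27.66],[14.8,19.2,0.2],0.3],
    [[0,0,27.66],[14.8,19.2,0.2],0.3],
    [[0,0,27.66],[14.8,19.2,0.2],0.3],
    [[0,0,27.66],[14.8,19.2,0.2],0.3],
    [[0,0,27.66],[14.8,19.2,0.2],0.3],
    [[0,0,27.66],[14.8,19.2,0.2],0.3],
    [[0,0,27.66],[14.8,19.2,0.2],0.3],
    [[0,0,27.66],[14.8,19.2,0.2],0.3],
    [[0,0,27.66],[14.8,19.2,0.2],0.3],
    [[0,0,27.66],[14.8,19.2,0.2],0.3],
    [[0,0,27.66],[14.8,19.2,0.2],0.3],
    [[0,0,27.66],[14.8,19.2,0.2],0.3],
    [[0,0,27.66],[14.8,19.2,0.2],0.3],
    [[0,0,27.66],[14.8,19.2,0.2],0.3],
    [[0,0,27.66],[14.8,19.2,0.2],0.3],
  ],
)

```text
t: 2.97
ee_pos: [0.4375, -0.0924, 0.2251]
eef_rot: [0.496, -3.102, 0.0]
ft_force: [0.1, -0.4, -0.2]
grip_width: 0.0557
finger_force: 0.0
```

```bash
python3 - <<'E'
from h import *
s=observe();print(s["joint_pos"],s["ee_pos"])
print(rows(chest2w(C,[-117,0,213])[0],C[2]-np.pi))
E
```

```text
[ 1.57243903e-01  8.29095534e-02 -4.13134467e-01  4.27661741e-05
 -1.07518526e+00 -1.41103375e+00] [ 0.43749134 -0.09244198  0.22510984]
([-0.0, -0.0, 3.7], [-0.02, 0.09, 0.4])
```

Emit:
send_rows(
  motion=[
    [[0,0,1.2],[0,0.05,0.2],0.3],
    [[0,0,2.4],[0,0.09,0.4],0.3],
    [[0,0,3.7],[0,0.09,0.4],0.3],
    [[0,0,3.7],[0,0.09,0.4],0.3],
    [[0,0,3.7],[0,0.09,0.4],0.3],
  ],
)

```text
t: 3.38
ee_pos: [0.4366, -0.0884, 0.2135]
eef_rot: [0.091, 3.14, -0.0]
ft_force: [-0.2, -0.8, 0.2]
grip_width: 0.0557
finger_force: 0.0
```

```bash
cat >> h.py <<'E'
def wproj(p,P):
    c=(np.atleast_2d(P)-np.array(p["origin"]))@R.from_rotvec(p["rotation"]).as_matrix()
    K=np.array(p["intrinsics"]);v=np.c_[c[:,0],-c[:,1],-c[:,2]];r=np.hypot(v[:,0],v[:,1]);th=np.arctan2(r,v[:,2])
    return np.c_[K[0,0]*th*v[:,0]/r+K[0,2],K[1,1]*th*v[:,1]/r+K[1,2]]
E
python3 - <<'E'
from h import *
s=observe();print(s["ee_pos"],s["eef_rot"])
p=get_image("wrist");print(p["origin"],p["rotation"],p["intrinsics"])
im=p["img"].copy()
P=chest2w(C,[[-117,0,132],[-135,0,132],[-89,0,132],[-89,-140,139],[-89,140,139],[85,140,139]])
for u in wproj(p,P): print(u.round(1));cv2.circle(im,tuple(int(v) for v in u.round()),2,(0,255,0),-1)
cv2.imwrite("pics/w1.png",cv2.resize(im,(800,600)))
E
```

```text
[ 0.43659048 -0.0883581   0.21352426] [ 9.12025496e-02  3.13983601e+00 -1.33877934e-04]
[ 0.35238622 -0.08253738  0.35587183] [-0.26891361 -0.25370101  1.49746291] [[297.31863964   0.         251.06631851]
 [  0.         297.31863964 190.69013528]
 [  0.           0.           1.        ]]
[248.2 199. ]
[248.4 177.6]
[247.9 230. ]
[ 93.2 228.1]
[403.3 231.7]
[363.8 358.5]
```

View pics/w1.png

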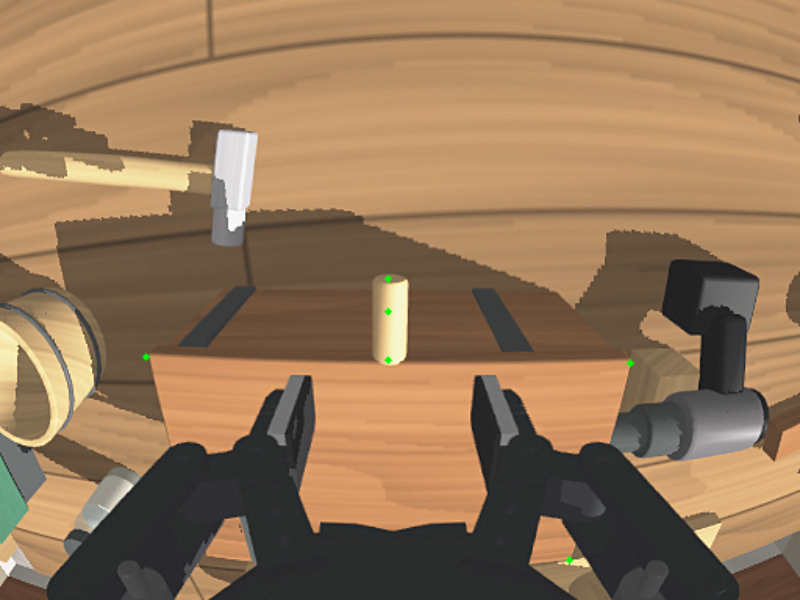

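Emit:
send_rows(
  motion=[
    [[0,0,0],[0,-0.05,0.9],0.3],
    [[0,0,0],[0,-0.05,1.8],0.3],
    [[0,0,0],[0,-0.05,2.6],0.2],
    [[0,0,0],[0,-0.05,3.1],0.0],
    [[0,0,0],[0,-0.05,3.33],0.0],
    [[0,0,0],[0,-0.05,3.33],0.0],
    [[0,0,0],[0,-0.05,3.33],-1],
    [[0,0,0],[0,-0.05,3.33],-1],
    [[0,0,0],[0,-0.05,3.33],-1],
    [[0,0,0],[0,-0.05,3.33],-1],
    [[0,0,0],[0,-0.05,3.33],-1],
    [[0,0,0],[0,-0.05,3.33],-1],
    [[0,0,0],[0,-0.05,3.33],-1],
    [[0,0,0],[0,-0.05,3.33],-1],
  ],
)

```text
t: 4.6
ee_pos: [0.4374, -0.0901, 0.1148]
eef_rot: [0.094, 3.137, -0.001]
ft_force: [-1.2, -3.2, 5.6]
grip_width: 0.0159
finger_force: 58.8
```

```bash
python3 - <<'E'
import numpy as np
for t in np.linspace(0,1.64,21)[1:]:
    print(round(t,2),np.round([-(-202*np.cos(t)+7*np.sin(t)+202)/30, -(202*np.sin(t)+7*np.cos(t)-7)/30],2).tolist())
E
```

```text
0.08 [-0.04, -0.55]
0.16 [-0.13, -1.1]
0.25 [-0.26, -1.63]
0.33 [-0.43, -2.16]
0.41 [-0.65, -2.66]
0.49 [-0.91, -3.15]
0.57 [-1.21, -3.62]
0.66 [-1.54, -4.06]
0.74 [-1.91, -4.47]
0.82 [-2.31, -4.85]
0.9 [-2.74, -5.19]
0.98 [-3.2, -5.5]
1.07 [-3.68, -5.77]
1.15 [-4.18, -6.0]
1.23 [-4.7, -6.19]
1.31 [-5.24, -6.34]
1.39 [-5.78, -6.44]
1.48 [-6.33, -6.49]
1.56 [-6.88, -6.5]
1.64 [-7.43, -6.47]
```

Emit:
send_rows(
  motion=[
    [[0,0,0],[-0.04,0,-0.55],-1],
    [[0,0,0],[-0.13,0,-1.1],-1],
    [[0,0,0],[-0.26,0,-1.63],-1],
    [[0,0,0],[-0.43,0,-2.16],-1],
    [[0,0,0],[-0.65,0,-2.66],-1],
    [[0,0,0],[-0.91,0,-3.15],-1],
    [[0,0,0],[-0.91,0,-3.15],-1],
  ],
)

```text
t: 5.18
ee_pos: [0.4646, -0.0919, 0.2094]
eef_rot: [0.096, 3.139, -0.001]
ft_force: [1.5, -5.4, -4.4]
grip_width: 0.0156
finger_force: 59.2
```

Emit:
send_rows(
  motion=[
    [[0,0,0],[-0.3,0,-0.47],-1],
    [[0,0,0],[-0.63,0,-0.91],-1],
    [[0,0,0],[-1.0,0,-1.32],-1],
    [[0,0,0],[-1.4,0,-1.7],-1],
    [[0,0,0],[-1.83,0,-2.04],-1],
    [[0,0,0],[-2.29,0,-2.35],-1],
    [[0,0,0],[-2.77,0,-2.62],-1],
    [[0,0,0],[-3.27,0,-2.85],-1],
    [[0,0,0],[-3.79,0,-3.04],-1],
    [[0,0,0],[-4.33,0,-3.19],-1],
    [[0,0,0],[-4.87,0,-3.29],-1],
    [[0,0,0],[-5.42,0,-3.34],-1],
    [[0,0,0],[-5.97,0,-3.35],-1],
    [[0,0,0],[-6.52,0,-3.32],-1],
    [[0,0,0],[-6.52,0,-3.32],-1],
    [[0,0,0],[-6.52,0,-3.32],-1],
  ],
)

```text
t: 6.52
ee_pos: [0.6587, -0.1027, 0.3057]
eef_rot: [-0.095, -3.138, -0.001]
ft_force: [-0.2, -0.5, -0.5]
grip_width: -0.0001
finger_force: 0.0
```

```bash
python3 - <<'E'
from h import *
q=get_image("scene");im=q["img"].copy()
cv2.imwrite("pics/s2.png",cv2.resize(im[90:310,110:390],(790,600)))
E
```

```text
(no output)
```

View pics/s2.png

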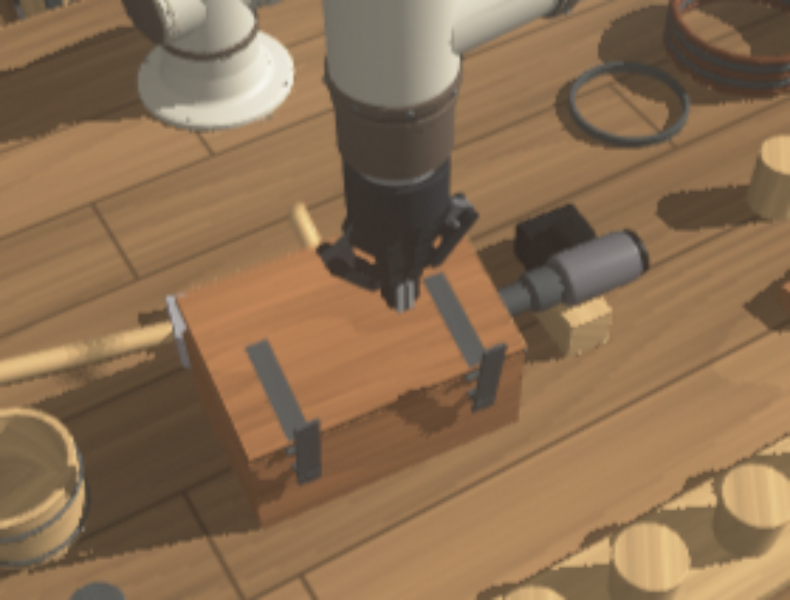

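```bash
cat >> h.py <<'E'
def pose(th,ph,back=0,c=C):
    "TCP pos and rot for grasp of the stub at lid angle th, tool tilt ph (rad), retreated by back (mm)"
    T=tool(c[2]-np.pi)*R.from_euler('y',ph)
    g=[85-202*np.cos(th)+7*np.sin(th),0,125+202*np.sin(th)+7*np.cos(th)]
    return chest2w(c,g)[0]+T.apply([0,0,.019-back/1000]),T
E
python3 - <<'E'
from h import *
P,T=pose(0,-np.radians(25),90);print(rows(P,T=T),P)
E
```

```text
([0.03, -4.18, 0.09], [8.37, -0.0, 3.69]) [ 0.40735412 -0.08771799  0.19634785]
```

Emit:
send_rows(
  motion=[
    [[0,0,0],[1,0,0],0.3],
    [[0,0,0],[2,0,0],0.3],
    [[0,0,0],[3,0,0.3],0.3],
    [[0,-0.7,0],[4,0,0.6],0.3],
    [[0,-1.4,0],[5,0,1],0.3],
    [[0,-2.1,0],[6,0,1.6],0.3],
    [[0,-2.8,0],[7,0,2.4],0.3],
    [[0,-3.5,0],[8,0,3.2],0.3],
    [[0,-4.2,0],[8.37,0,3.69],0.3],
    [[0,-4.2,0],[8.37,0,3.69],0.3],
    [[0,-4.2,0],[8.37,0,3.69],0.3],
  ],
)

```text
t: 7.48
ee_pos: [0.4012, -0.0897, 0.1927]
eef_rot: [0.08, 2.709, -0.021]
ft_force: [1.4, 0.5, 1.9]
grip_width: 0.0556
finger_force: 0.0
```

```bash
python3 - <<'E'
from h import *
s=observe();print(s["joint_pos"],s["ee_pos"])
for b in (90,0):
  P,T=pose(0,-np.radians(25),b);print(rows(P,T=T),P)
p=get_image("wrist");im=p["img"].copy()
for u in wproj(p,chest2w(C,[[-117,0,132],[-135,0,132],[-89,0,132],[-89,-140,139],[-89,140,139]])): cv2.circle(im,tuple(int(v) for v in u.round()),1,(0,255,0),-1)
cv2.imwrite("pics/w2.png",cv2.resize(im[60:360],None,fx=1.56,fy=1.56))
E
```

```text
[ 0.2621556  -0.16785084 -0.93597361  0.34232652 -0.41261709 -2.17943657] [ 0.40122183 -0.08968354  0.19272286]
([0.02, -0.04, 0.1], [-0.23, 0.08, -0.03]) [ 0.40735412 -0.08771799  0.19634785]
([0.02, -0.04, 0.1], [-0.25, 0.07, 2.97]) [ 0.44529662 -0.09037831  0.11478015]
```

View pics/w2.png

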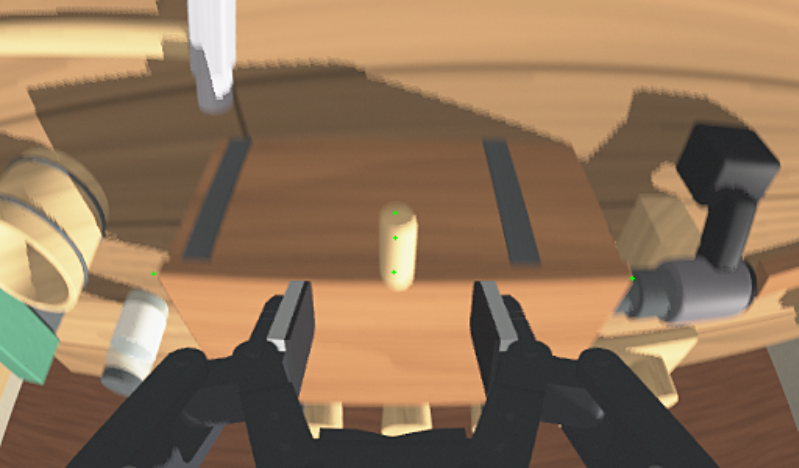

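Emit:
send_rows(
  motion=[
    [[0,0,0.1],[-0.3,0.07,0.6],0.3],
    [[0,0,0.1],[-0.3,0.07,1.4],0.3],
    [[0,0,0.1],[-0.3,0.07,2.2],0.2],
    [[0,0,0.1],[-0.3,0.07,2.8],0.0],
    [[0,0,0.1],[-0.3,0.07,3.0],0.0],
    [[0,0,0.1],[-0.3,0.07,3.0],0.0],
    [[0,0,0.1],[-0.3,0.07,3.0],-1],
    [[0,0,0.1],[-0.3,0.07,3.0],-1],
    [[0,0,0.1],[-0.3,0.07,3.0],-1],
    [[0,0,0.1],[-0.3,0.07,3.0],-1],
    [[0,0,0.1],[-0.3,0.07,3.0],-1],
    [[0,0,0.1],[-0.3,0.07,3.0],-1],
    [[0,0,0.1],[-0.3,0.07,3.0],-1],
    [[0,0,0.1],[-0.3,0.07,3.0],-1],
  ],
)

```text
t: 8.7
ee_pos: [0.4594, -0.0919, 0.1378]
eef_rot: [0.092, 2.713, 0.002]
ft_force: [-9.3, 5.5, 10.5]
grip_width: 0.011
finger_force: 57.6
```

```bash
python3 - <<'E'
from h import *
P,T=pose(0,-np.radians(25));print(rows(P,T=T))
P0,T0=pose(0,-np.radians(25))
for i,th in enumerate(np.linspace(0,1.64,25)[1:]):
    ph=min(np.radians(-25)+th,np.radians(45));P,T=pose(th,ph)
    print(i+1,round(th,2),(T0.inv()*T).as_rotvec(degrees=True)[1].round(1)/6,(T0.inv().apply(P-P0)/.03).round(2).tolist())
E
```

```text
([0.16, -0.1, -0.02], [0.75, 0.01, 0.5])
1 0.07 0.65 [-0.18, -0.0, -0.4]
2 0.14 1.3 [-0.39, 0.0, -0.8]
3 0.2 1.95 [-0.62, -0.0, -1.17]
4 0.27 2.6166666666666667 [-0.88, -0.0, -1.53]
5 0.34 3.266666666666667 [-1.16, 0.0, -1.87]
6 0.41 3.9166666666666665 [-1.46, 0.0, -2.19]
7 0.48 4.566666666666666 [-1.79, 0.0, -2.49]
8 0.55 5.216666666666667 [-2.13, 0.0, -2.77]
9 0.62 5.866666666666667 [-2.5, 0.0, -3.02]
10 0.68 6.533333333333334 [-2.88, 0.0, -3.25]
11 0.75 7.183333333333334 [-3.27, 0.0, -3.45]
12 0.82 7.833333333333333 [-3.68, -0.0, -3.62]
13 0.89 8.483333333333333 [-4.1, -0.0, -3.76]
14 0.96 9.133333333333333 [-4.53, -0.0, -3.88]
15 1.02 9.783333333333333 [-4.96, -0.0, -3.97]
16 1.09 10.433333333333334 [-5.4, -0.0, -4.02]
17 1.16 11.1 [-5.84, -0.0, -4.05]
18 1.23 11.666666666666666 [-6.28, -0.0, -4.04]
19 1.3 11.666666666666666 [-6.74, -0.0, -3.96]
20 1.37 11.666666666666666 [-7.19, -0.0, -3.86]
21 1.43 11.666666666666666 [-7.62, -0.0, -3.72]
22 1.5 11.666666666666666 [-8.05, -0.0, -3.56]
23 1.57 11.666666666666666 [-8.47, -0.0, -3.36]
24 1.64 11.666666666666666 [-8.87, -0.0, -3.14]
```

Emit:
send_rows(
  motion=[
    [[0,0,0],[0,0,0],0.3],
    [[0,0,0],[0,0,0],0.3],
    [[0,0,0],[0,0,0],0.3],
    [[0,0,0],[0,0,-0.8],0.3],
    [[0,0,0],[0,0,-1.6],0.3],
    [[0,1,0],[0,0,-2.0],0.3],
    [[0,2,0],[0,0,-2.0],0.3],
    [[0,3,0],[0,0,-2.0],0.3],
    [[0,4,0],[0,0,-2.0],0.3],
    [[0,4,0],[0,0,-2.0],0.3],
  ],
)

```text
t: 9.53
ee_pos: [0.4367, -0.0915, 0.1902]
eef_rot: [0.103, 3.139, 0.023]
ft_force: [1.3, -0.5, -0.6]
grip_width: 0.055
finger_force: 0.0
```

```bash
python3 - <<'E'
from h import *
s=observe();print(s["joint_pos"],s["ee_pos"],s["eef_rot"])
for b in (60,-6):
  P,T=pose(0,0,b);print(rows(P,T=T),P)
E
```

```text
[ 0.14956872  0.1171199  -0.4638949  -0.01719441 -0.98621673 -1.77678038] [ 0.43667221 -0.09145966  0.19015151] [0.10342848 3.13883378 0.02317781]
([0.14, 0.0, 0.04], [-0.02, 0.05, 0.57]) [ 0.43728653 -0.08981669  0.173     ]
([0.14, 0.0, 0.04], [-0.02, 0.02, 2.77]) [ 0.43728653 -0.08981669  0.107     ]
```

Emit:
send_rows(
  motion=[
    [[0.14,0,0.04],[-0.12,0.03,0.8],0.2],
    [[0.14,0,0.04],[-0.12,0.03,1.7],0.1],
    [[0.14,0,0.04],[-0.12,0.03,2.4],0.0],
    [[0.14,0,0.04],[-0.12,0.03,2.77],0.0],
    [[0.14,0,0.04],[-0.12,0.03,2.77],0.0],
    [[0.14,0,0.04],[-0.12,0.03,2.77],0.0],
  ],
)

```text
t: 10.03
ee_pos: [0.4354, -0.09, 0.106]
eef_rot: [-0.11, -3.139, 0.001]
ft_force: [-0.3, 0.3, 0.8]
grip_width: 0.0427
finger_force: 0.0
```

```bash
python3 - <<'E'
from h import *
s=observe();print(s["joint_pos"])
P,T=pose(0,0,-6);print(rows(P,T=T))
for m,l in((50,14),(0,0)):pass
c=C.copy()
P0,T0=pose(0,0,-6)
for i,th in enumerate(np.linspace(0,1.64,25)[1:]):
    ph=min(th*.8,np.radians(50));P,T=pose(th,ph,-6)
    print(i+1,round(th,2),((T0.inv()*T).as_rotvec(degrees=True)[1]/6).round(2),(T0.inv().apply(P-P0)/.03).round(2).tolist())
p=get_image("scene");cv2.imwrite("pics/s3.png",p["img"])
E
```

```text
[ 1.64172040e-01  2.25598597e-01 -5.91522094e-01  9.08671562e-04
 -7.54590393e-01 -1.80547084e+00]
([-0.01, -0.01, 0.0], [-0.06, 0.01, -0.03])
1 0.07 0.52 [0.01, 0.0, -0.46]
2 0.14 1.04 [-0.0, 0.0, -0.92]
3 0.2 1.57 [-0.05, 0.0, -1.38]
4 0.27 2.09 [-0.13, 0.0, -1.83]
5 0.34 2.61 [-0.24, 0.0, -2.27]
6 0.41 3.13 [-0.38, 0.0, -2.71]
7 0.48 3.65 [-0.55, 0.0, -3.13]
8 0.55 4.18 [-0.75, -0.0, -3.54]
9 0.62 4.7 [-0.97, 0.0, -3.94]
10 0.68 5.22 [-1.23, 0.0, -4.32]
11 0.75 5.74 [-1.5, 0.0, -4.68]
12 0.82 6.26 [-1.8, 0.0, -5.02]
13 0.89 6.79 [-2.12, 0.0, -5.34]
14 0.96 7.31 [-2.47, 0.0, -5.64]
15 1.02 7.83 [-2.83, 0.0, -5.91]
16 1.09 8.33 [-3.21, 0.0, -6.15]
17 1.16 8.33 [-3.63, -0.0, -6.33]
18 1.23 8.33 [-4.06, -0.0, -6.49]
19 1.3 8.33 [-4.51, -0.0, -6.61]
20 1.37 8.33 [-4.96, -0.0, -6.71]
21 1.43 8.33 [-5.41, -0.0, -6.77]
22 1.5 8.33 [-5.87, -0.0, -6.8]
23 1.57 8.33 [-6.33, -0.0, -6.8]
24 1.64 8.33 [-6.79, -0.0, -6.77]
```

Emit:
send_rows(
  motion=[
    [[0,0,0],[0,0,-0.1],0.0],
    [[0,0,0],[0,0,-0.1],-1],
    [[0,0,0],[0,0,-0.1],-1],
    [[0,0,0],[0,0,-0.1],-1],
    [[0,0,0],[0,0,-0.1],-1],
    [[0,0,0],[0,0,-0.1],-1],
    [[0,0,0],[0,0,-0.1],-1],
    [[0,0,0],[0,0,-0.1],-1],
    [[0,0,0],[0,0,-0.1],-1],
  ],
)

```text
t: 10.83
ee_pos: [0.4359, -0.0901, 0.1104]
eef_rot: [0.109, 3.138, -0.001]
ft_force: [-1.0, -0.1, 7.2]
grip_width: 0.0161
finger_force: 58.4
```

Emit:
send_rows(
  motion=[
    [[0,0.52,0],[0,0,-0.46],-1],
    [[0,1.04,0],[0,0,-0.92],-1],
    [[0,1.57,0],[-0.05,0,-1.38],-1],
    [[0,2.09,0],[-0.13,0,-1.83],-1],
    [[0,2.61,0],[-0.24,0,-2.27],-1],
    [[0,3.13,0],[-0.38,0,-2.71],-1],
    [[0,3.65,0],[-0.55,0,-3.13],-1],
    [[0,3.65,0],[-0.55,0,-3.13],-1],
  ],
)

```text
t: 11.5
ee_pos: [0.4524, -0.0912, 0.2031]
eef_rot: [-0.097, -2.754, -0.018]
ft_force: [-0.4, -1.6, -4.5]
grip_width: 0.0162
finger_force: 58.8
```

```bash
python3 - <<'E'
from h import *
s=observe();print(s["joint_pos"],s["wrist_torque"])
P,T=pose(.48,.384,-3);print(rows(P,T=T))
p=get_image("wrist");cv2.imwrite("pics/w3.png",p["img"])
E
```

```text
[ 0.10856466  0.33747573 -0.17119104 -0.06697363 -1.44316049 -1.72874192] [-0.56084465 -0.53606365  0.17536942]
([-0.01, -0.02, -0.01], [-0.07, 0.01, -0.06])
```

View pics/w3.png

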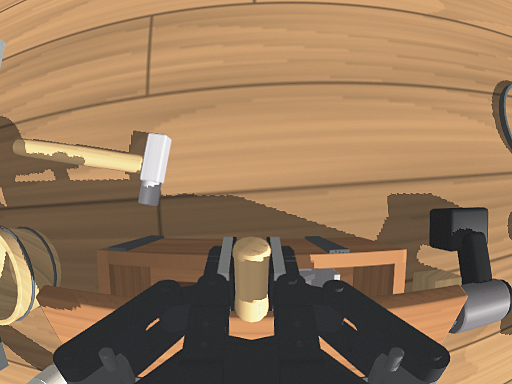

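```bash
python3 - <<'E'
from h import *
for a,ths in((.48,np.linspace(.48,1.08,10)),(1.08,np.linspace(1.08,1.66,10))):
  f=lambda th:min(th*.8,.75)
  P0,T0=pose(a,f(a),-3);print()
  for th in ths[1:]:
    P,T=pose(th,f(th),-3)
    print(round(th,2),((T0.inv()*T).as_rotvec(degrees=True)[1]/6).round(2),(T0.inv().apply(P-P0)/.03).round(2).tolist())
E
```

```text
0.55 0.51 [-0.03, -0.0, -0.44]
0.61 1.02 [-0.1, -0.0, -0.88]
0.68 1.53 [-0.19, -0.0, -1.32]
0.75 2.04 [-0.31, -0.0, -1.75]
0.81 2.55 [-0.46, -0.0, -2.16]
0.88 3.06 [-0.64, -0.0, -2.57]
0.95 3.5 [-0.85, -0.0, -2.96]
1.01 3.5 [-1.11, -0.0, -3.32]
1.08 3.5 [-1.4, -0.0, -3.67]

1.14 0.0 [-0.17, -0.0, -0.4]
1.21 0.0 [-0.36, -0.0, -0.79]
1.27 0.0 [-0.58, -0.0, -1.16]
1.34 0.0 [-0.82, -0.0, -1.53]
1.4 0.0 [-1.08, -0.0, -1.87]
1.47 0.0 [-1.37, -0.0, -2.2]
1.53 0.0 [-1.68, -0.0, -2.5]
1.6 0.0 [-2.0, -0.0, -2.79]
1.66 0.0 [-2.35, -0.0, -3.06]
```

Emit:
send_rows(
  motion=[
    [[0,0.51,0],[-0.03,0,-0.44],-1],
    [[0,1.02,0],[-0.1,0,-0.88],-1],
    [[0,1.53,0],[-0.19,0,-1.32],-1],
    [[0,2.04,0],[-0.31,0,-1.75],-1],
    [[0,2.55,0],[-0.46,0,-2.16],-1],
    [[0,3.06,0],[-0.64,0,-2.57],-1],
    [[0,3.5,0],[-0.85,0,-2.96],-1],
    [[0,3.5,0],[-1.11,0,-3.32],-1],
    [[0,3.5,0],[-1.4,0,-3.67],-1],
    [[0,3.5,0],[-1.4,0,-3.67],-1],
  ],
)

```text
t: 12.38
ee_pos: [0.5315, -0.0966, 0.2894]
eef_rot: [-0.084, -2.391, -0.032]
ft_force: [-2.2, -0.6, -1.3]
grip_width: 0.0163
finger_force: 59.7
```

```bash
python3 - <<'E'
from h import *
s=observe();print(s["joint_pos"],s["wrist_torque"])
P,T=pose(1.08,.75,-3);print(rows(P,T=T))
E
```

```text
[ 0.0662622   0.60209518  0.35602487 -0.10458611 -2.06757891 -1.72107332] [-0.33106898 -0.49480243  0.31956294]
([-0.01, 0.0, -0.0], [-0.06, 0.01, -0.1])
```

Still gripping. Continue in two parts.

Emit:
send_rows(
  motion=[
    [[0,0,0],[-0.17,0,-0.4],-1],
    [[0,0,0],[-0.36,0,-0.79],-1],
    [[0,0,0],[-0.58,0,-1.16],-1],
    [[0,0,0],[-0.82,0,-1.53],-1],
    [[0,0,0],[-0.82,0,-1.53],-1],
  ],
)

```text
t: 12.8
ee_pos: [0.5804, -0.1, 0.3059]
eef_rot: [-0.083, -2.39, -0.032]
ft_force: [-3.6, 0.1, 0.5]
grip_width: 0.0167
finger_force: 61.1
```

```bash
python3 - <<'E'
from h import *
s=observe();print(s["joint_pos"],s["wrist_torque"])
P,T=pose(1.34,.75,-3);print(rows(P,T=T))
E
```

```text
[ 0.05760968  0.6894542   0.55580367 -0.10528712 -2.18113414 -1.72496012] [-0.18813578 -0.35784794  0.28461844]
([-0.01, -0.01, -0.0], [-0.07, 0.01, -0.12])
```

Emit:
send_rows(
  motion=[
    [[0,0,0],[-0.26,0,-0.34],-1],
    [[0,0,0],[-0.55,0,-0.67],-1],
    [[0,0,0],[-0.86,0,-0.97],-1],
    [[0,0,0],[-1.18,0,-1.26],-1],
    [[0,0,0],[-1.53,0,-1.53],-1],
    [[0,0,0],[-1.53,0,-1.53],-1],
  ],
)

```text
t: 13.3
ee_pos: [0.6456, -0.1045, 0.3082]
eef_rot: [-0.083, -2.39, -0.032]
ft_force: [-0.7, -1.0, 1.9]
grip_width: 0.0168
finger_force: 63.3
```

```bash
python3 - <<'E'
from h import *
s=observe();print(s["joint_pos"],s["wrist_torque"])
P,T=pose(1.66,.75,-3);print(rows(P,T=T))
p=get_image("scene");im=p["img"];cv2.imwrite("pics/s4.png",cv2.resize(im[60:300,110:430],(800,600)))
E
```

```text
[ 0.04796369  0.83673859  0.84712588 -0.10865628 -2.32476442 -1.73156606] [-0.11689625 -0.73371686  0.46766066]
([-0.01, 0.0, 0.0], [-0.05, 0.0, -0.1])
```

View pics/s4.png

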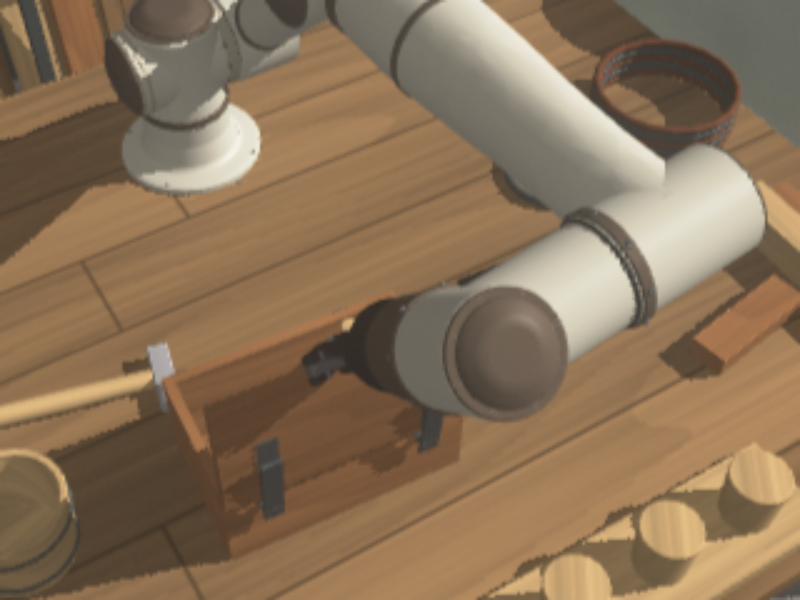

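Emit:
send_rows(
  motion=[
    [[0,0,0],[0,0,0],0.0],
    [[0,0,0],[0,0,0],0.2],
    [[0,0,0],[0,0,0],0.2],
    [[0,0,0],[0,0,0],0.2],
    [[0,0,0],[0.35,0,-0.37],0.2],
    [[0,0,0],[0.9,0,-0.96],0.2],
    [[0,0,0],[1.5,0,-1.6],0.2],
    [[0,0,0],[1.5,0,-1.6],0.2],
  ],
)

```text
t: 14.02
ee_pos: [0.645, -0.105, 0.3802]
eef_rot: [-0.085, -2.402, -0.03]
ft_force: [-0.6, -0.3, 1.7]
grip_width: 0.0512
finger_force: 0.0
```

```bash
python3 - <<'E'
from h import *
s=observe();print(s["joint_pos"],s["ee_pos"])
P=s["ee_pos"]+[-.12,0.03,0.0];print(rows(P,C[2]-np.pi))
E
```

```text
[ 0.04726048  0.84007453  1.03832323 -0.12976304 -2.49973497 -1.7633829 ] [ 0.64499513 -0.10503974  0.38018775]
([-0.02, -7.05, -0.01], [3.0, 0.72, 2.73])
```

Emit:
send_rows(
  motion=[
    [[0,0,0],[0.75,0.18,0.68],0.6],
    [[0,-1,0],[1.5,0.36,1.36],1],
    [[0,-2,0],[2.2,0.5,2.0],1],
    [[0,-3,0],[3.0,0.72,2.73],1],
    [[0,-4,0],[3.0,0.72,2.73],1],
    [[0,-5,0],[3.0,0.72,2.73],1],
    [[0,-6,0],[3.0,0.72,2.73],1],
    [[0,-7.05,0],[3.0,0.72,2.73],1],
    [[0,-7.05,0],[3.0,0.72,2.73],1],
  ],
)

```text
t: 14.77
ee_pos: [0.5213, -0.0748, 0.3783]
eef_rot: [-0.108, -3.136, -0.001]
ft_force: [-0.7, -0.1, -0.2]
grip_width: 0.0853
finger_force: 0.0
```

```bash
python3 - <<'E'
from h import *
P=chest2w(C,[0,103,215])[0];print(P,rows(P,C[2]-np.pi/2))
E
```

```text
[0.56120411 0.00474775 0.215     ] ([0.03, -0.02, -14.99], [-1.16, 2.73, 5.44])
```

Emit:
send_rows(
  motion=[
    [[0,0,-1],[-0.3,0.7,0.6],1],
    [[0,0,-2],[-0.6,1.4,1.3],1],
    [[0,0,-3],[-0.9,2.1,2.1],1],
    [[0,0,-4],[-1.16,2.73,3.0],1],
    [[0,0,-5],[-1.16,2.73,3.9],1],
    [[0,0,-6],[-1.16,2.73,4.6],1],
    [[0,0,-7],[-1.16,2.73,5.1],1],
    [[0,0,-8],[-1.16,2.73,5.44],1],
    [[0,0,-9],[-1.16,2.73,5.44],1],
    [[0,0,-10],[-1.16,2.73,5.44],1],
    [[0,0,-11],[-1.16,2.73,5.44],1],
    [[0,0,-12],[-1.16,2.73,5.44],1],
    [[0,0,-13],[-1.16,2.73,5.44],1],
    [[0,0,-14],[-1.16,2.73,5.44],1],
    [[0,0,-15],[-1.16,2.73,5.44],1],
    [[0,0,-15],[-1.16,2.73,5.44],1],
  ],
)

```text
t: 16.1
ee_pos: [0.564, 0.0049, 0.2122]
eef_rot: [2.139, -2.29, -0.012]
ft_force: [0.1, -0.3, -0.8]
grip_width: 0.0855
finger_force: 0.0
```

```bash
python3 - <<'E'
from h import *
P=chest2w(C,[0,103,215])[0];print(observe()["joint_pos"],rows(P,C[2]-np.pi/2))
p=get_image("wrist");im=cv2.resize(p["img"],(1536,1152),interpolation=cv2.INTER_CUBIC)
Q=wproj(p,chest2w(C,[[0,103,88],[0,95,88],[-65,78,117],[65,78,117],[-73,128,125],[73,128,125],[-17,95,88],[17,95,88]]));print(Q.round().tolist())
for u in Q: cv2.circle(im,tuple(int(v) for v in (u*3).round()),3,(0,255,0),-1)
cv2.imwrite("pics/w4.png",im[380:980,350:1150])
print([(r["confidence"],r["bbox"]) for r in trace(p,"bolt_head")])
E
```

```text
[ 0.29395571  0.30160522 -0.16449783 -0.00387983 -1.11499486 -0.36050114] ([0.1, -0.0, 0.02], [0.01, 0.1, -0.09])
[[253.0, 182.0], [253.0, 173.0], [331.0, 164.0], [176.0, 164.0], [337.0, 221.0], [170.0, 222.0], [272.0, 173.0], [235.0, 173.0]]
[(0.89, [237.6, 170.7, 271.0, 273.4]), (0.62, [383.4, 1.2, 427.4, 13.1])]
```

View pics/w4.png

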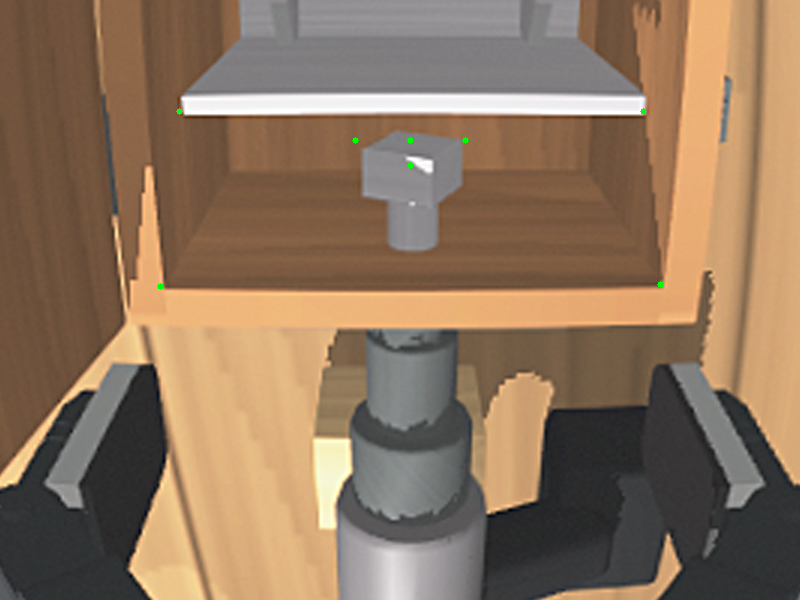

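Emit:
send_rows(
  motion=[
    [[0.1,0,0],[0,0.1,0.7],0.6],
    [[0.1,0,0],[0,0.1,1.5],0.6],
    [[0.1,0,0],[0,0.1,2.3],0.6],
    [[0.1,0,0],[0,0.1,3.0],0.6],
    [[0.1,0,0],[0,0.1,3.6],0.6],
    [[0.1,0,0],[0,0.1,4.1],0.5],
    [[0.1,0,0],[0,0.1,4.5],0.4],
    [[0.1,0,0],[0,0.1,4.8],0.3],
    [[0.1,0,0],[0,0.1,4.87],0.2],
    [[0.1,0,0],[0,0.1,4.87],0.2],
    [[0.1,0,0],[0,0.1,4.87],0.2],
  ],
)

```text
t: 17.12
ee_pos: [0.5599, 0.0052, 0.0668]
eef_rot: [-2.142, 2.298, -0.002]
ft_force: [0.7, 0.8, 1.0]
grip_width: 0.0515
finger_force: 0.0
```

```bash
python3 - <<'E'
from h import *
s=observe();P=chest2w(C,[0,103,67])[0];print(s["t"],rows(P,C[2]-np.pi/2))
p=get_image("wrist");im=cv2.resize(p["img"],(1536,1152),interpolation=cv2.INTER_CUBIC)
for k,a in((0,(0,255,0)),(1,(0,0,255))):
  an=[.2+.25*(s["t"]-16.1)+.2,][0]
Q=wproj(p,chest2w(C,[[0,103,88],[0,95,88]]));print(Q.round().tolist())
u=Q[0]*3;x0,y0=int(u[0]-300),int(u[1]-200);cv2.imwrite("pics/w5.png",im[max(y0,0):y0+500,x0:x0+600])
print([(r["confidence"],r["bbox"]) for r in trace(p,"bolt_head")],x0,y0)
E
```

```text
17.1167 ([-0.01, -0.0, -0.0], [0.01, -0.04, -0.01])
[[250.0, 271.0], [250.0, 257.0]]
[(0.67, [216.5, 257.8, 286.1, 322.8])] 448 612
```

View pics/w5.png

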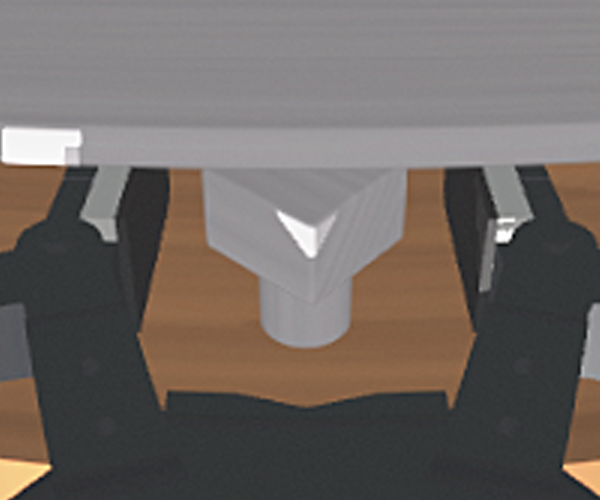

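Emit:
send_rows(
  motion=[
    [[0,0,0],[0,0,0],0.1],
    [[0,0,0],[0,0,0],0.1],
    [[0,0,0],[0,0,0],0.1],
    [[0,0,0],[0,0,0],0.1],
    [[0,0,0],[0,0,0],0.1],
    [[0,0,0],[0,0,0],0.1],
    [[0,0,0],[0,0,0],0.1],
    [[0,0,0],[0,0,0],0.1],
    [[0,0,0],[0,0,0],0.1],
    [[0,0,0],[0,0,0],0.1],
    [[0,0,0],[0,0,0],0.1],
    [[0,0,0],[0,0,0],0.1],
    [[0,0,0],[0,0,0],0.1],
    [[0,0,0],[0,0,0],0.1],
    [[0,0,0],[0,0,0],0.1],
    [[0,0,0],[0,0,0],0.1],
    [[0,0,0],[0,0,0],0.1],
    [[0,0,0],[0,0,0],0.1],
    [[0,0,0],[0,0,0],0.1],
    [[0,0,0],[0,0,0],0.1],
  ],
)

```text
t: 18.88
ee_pos: [0.5594, 0.0051, 0.0662]
eef_rot: [2.142, -2.297, 0.0]
ft_force: [-0.1, 0.3, -0.9]
grip_width: 0.047
finger_force: 0.0
```

Emit:
send_rows(
  motion=[
    [[0,0,0],[0,0,0],0.05],
    [[0,0,0],[0,0,0],0.05],
    [[0,0,0],[0,0,0],0.05],
    [[0,0,0],[0,0,0],0.05],
    [[0,0,0],[0,0,0],0.05],
    [[0,0,0],[0,0,0],0.05],
    [[0,0,0],[0,0,0],0.05],
    [[0,0,0],[0,0,0],0.05],
    [[0,0,0],[0,0,0],0.05],
    [[0,0,0],[0,0,0],0.05],
    [[0,0,0],[0,0,0],0.05],
    [[0,0,0],[0,0,0],0.05],
    [[0,0,0],[0,0,0],0.05],
    [[0,0,0],[0,0,0],0.05],
  ],
)

```text
t: 20.05
ee_pos: [0.5594, 0.0051, 0.0662]
eef_rot: [2.142, -2.297, 0.0]
ft_force: [1.3, -0.3, 0.2]
grip_width: 0.0445
finger_force: 0.0
```

```bash
python3 - <<'E'
from h import *
p=get_image("wrist");im=cv2.resize(p["img"],(1536,1152),interpolation=cv2.INTER_CUBIC)
x0,y0=448,612;cv2.imwrite("pics/w6.png",im[y0:y0+500,x0:x0+600]);print(observe()["t"])
g=cv2.cvtColor(im[y0:y0+500,x0:x0+600],cv2.COLOR_BGR2GRAY);print(g[200,170:440:6].tolist(),g[225,170:440:6].tolist())
E
```

```text
20.1
[48, 48, 41, 97, 101, 101, 100, 99, 100, 101, 136, 137, 137, 136, 140, 140, 138, 136, 136, 139, 140, 142, 140, 136, 137, 139, 138, 138, 135, 136, 138, 135, 134, 139, 138, 139, 145, 93, 100, 100, 99, 99, 106, 56, 46] [47, 48, 84, 109, 107, 106, 107, 108, 108, 105, 137, 255, 244, 238, 184, 174, 139, 146, 157, 160, 161, 156, 155, 161, 159, 155, 157, 159, 157, 153, 158, 156, 156, 155, 157, 159, 150, 101, 107, 104, 104, 105, 105, 117, 39]
```

Emit:
send_rows(
  motion=[
    [[0,0,0],[0,0,0],0.05],
    [[0,0,0],[0,0,0],-1],
    [[0,0,0],[0,0,0],-1],
    [[0,0,0],[0,0,0],-1],
    [[0,0,0],[0,0,0],-1],
    [[0,0,0],[0,0,0],-1],
    [[0,0,0],[0,0,0],-1],
    [[0,0,0],[0,0,0],-1],
    [[0,0,0],[0,0,0],-1],
    [[0,0,0],[0,0,0],-1],
    [[0,0,0],[0,0,0],-1],
    [[0,0,0],[0,0,0],-1],
  ],
)

```text
t: 21.1
ee_pos: [0.56, 0.0051, 0.0664]
eef_rot: [-2.142, 2.297, -0.002]
ft_force: [3.8, -1.0, -1.2]
grip_width: 0.023
finger_force: 59.1
```

```bash
python3 - <<'E'
from h import *
p=get_image("wrist");s=observe();print(s["t"],s["grip_width"],s["finger_force"],s["ft_force"],s["wrist_torque"])
np.save("a.npy",p["img"])
E
```

```text
21.15 0.0231236918863665 59.078702535007324 [ 3.80530545 -2.26540338 -0.35846514] [-0.63351799 -1.16986828 -0.10335784]
```

Emit:
send_rows(
  motion=[
    [[0,0,0],[0,0,0],-1],
    [[0,0,0],[0,0,0],-1],
    [[0,0,0],[0,0,0],-1],
    [[0,0,0],[0,0,0],-1],
    [[0,0,0],[0,0,0],-1],
    [[0,0,0],[0,0,0],-1],
    [[0,0,0],[0,0,0],-1],
    [[0,0,0],[0,0,0],-1],
    [[0,0,0],[0,0,0],-1],
    [[0,0,0],[0,0,0],-1],
    [[0,0,0],[0,0,0],-1],
    [[0,0,0],[0,0,0],-1],
  ],
)

```text
t: 22.15
ee_pos: [0.56, 0.0051, 0.0664]
eef_rot: [-2.142, 2.297, -0.002]
ft_force: [4.6, -2.9, 0.3]
grip_width: 0.0232
finger_force: 59.1
```

```bash
python3 - <<'E'
from h import *
p=get_image("wrist");a=np.load("a.npy").astype(int);d=np.abs(a-p["img"]).max(2);print((d>12).sum(),d[250:330,210:290].max(),d[250:330,210:290].mean())
t=get_image("scene");A=t["img"][100:300,120:420];B=cv2.resize(A,(400,267));
im=cv2.resize(p["img"],(1536,1152),interpolation=cv2.INTER_CUBIC)[580:1112,548:948]
h=np.vstack([B,im[:330]]);cv2.imwrite("pics/fin.png",h)
E
```

```text
69 40 1.49703125
```

View pics/fin.png

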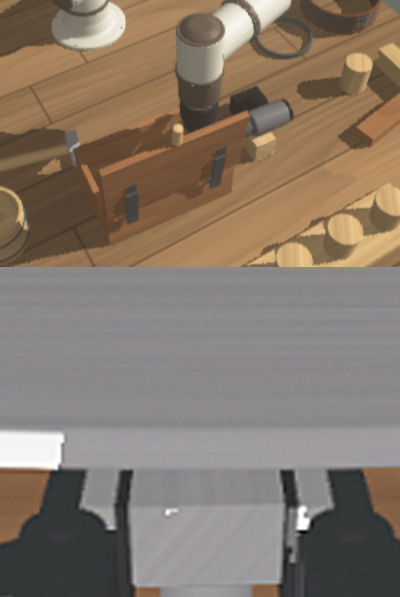

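The head sits flat between the pads, at a 23 mm opening and 59 N. Two pictures 1 s apart show almost no change. The lid stands open with its stub upright.

```bash
python3 -c "
from bench import *
print(close_job())"
```

```text
the job is handed in; nothing more can be done
None
```

I handed the job in at about 22 s with the lid open on its stops and the bolt head gripped at a standstill; the first lift slipped off the stub and the lid fell shut, so I lifted it again, and no verdict was returned.

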